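# Hang the cover-glass rack to drain on the swivel hook

### The arm

A 6-joint arm with a two-finger parallel gripper is mounted at the origin on a cart in front of the work surface, level with it; the furniture and walls round the work are solid. World frame = base frame: x ahead of the robot, y to its left, z up, the work surface at z = 0. Lengths are in m, angles in rad, forces in N, time in s.
With the tool pointing down it reaches from about 0.325 to 1 m from the base axis. Payload 5.1 kg.
Tool frame: the origin (TCP) lies midway between the tips of the shut fingers; the grasp point (between the pads) lies arm.tcp_to_grasp behind it (arm.tcp_to_grasp is the distance from the TCP to the grasp point, in m); z points along the fingers, y is the line along which they close (so a half turn about z gives the same grasp; the last joint's range is limited). The gripper opens to 85 mm and grips with 20 to 120 N. Pads are 22 mm wide; open, the fingers measure 114 mm over their backs; the gripper's body (76 mm by 85 mm) begins 54 mm behind the grasp point. The pads swing forward as they close: fully open they stand 13 mm farther back than shut.
Start: joints at [1.075, 0.124, 1.65, -0, 1.367, -0.083], TCP at [0.261, 0.595, 0.203] pointing down, gripper open.
Joint ranges: [-2.61, 2.61], [-1.02, 2.33], [0.03, 2.71], [-1.35, 4.49], [0.32, 2.68], [-2.91, 2.91]. Speed limits (rad/s): [2.57, 2.57, 3.14, 3.14, 3.14, 3.14].

### API

Orientations are given as a unit quaternion [x, y, z, w].
In Python, from station import readout, viewer, workorder, models, arm gives the robot as it stands.
- The arm moves only by the tool move_arm, never from a script. Its argument "motion" is a list of rows, each a list of 3 entries, a list of its own where there are three numbers: the shift along the tool's x, y, z each as a share of 2.5 cm, from -1 to 1, then the turn about the tool's z as a share of 5 degrees, from -1 to 1, then the closure, from -1 (fully open) to 1 (shut). In form: [[[x, y, z], yaw, claw], ...]. A call has 1 to 20 rows; each row shifts and turns the commanded pose from where the row before left it, along the tool's axes as they then stand; what a row does not reach is not made up. A row lasts 1/10 s, in which the tool goes at most 50 mm and 8.59 degrees, less where a joint would pass 70% of its speed; a pose out of reach is approached as far as the arm can. A call with a number of a shift or a turn outside -1 to 1 is refused whole. A call with a gripper value outside its range is refused whole. The fingers move at their own pace and stop on an object; "force" is the grip in N (left out, the last holds). Time passes only in rows, so rows that do not move let the fingers close. It gives the time, the measured TCP pose, the force, the opening and the grip force at its end, in the units of the state.
- readout.get_state(): the state, without advancing time (a new reading comes with each control period).
- viewer.read_camera(name): name is "scene" or "top" or "wrist"; returns (picture, depth): 400x640x3 uint8, red, green, blue; 400x640 float32, m along the optical axis (not along the pixel's ray), 0 where there is no reading.
- viewer.calibration(name): a dict with "intrinsics" (3x3 intrinsics, pixels), "k1" (the pictures are not rectified: a ray, as slopes to the right and down, at radius r is drawn at 1 + k1 r^2 times it, then the intrinsics apply), "world_to_cam" (4x4, takes a point from world to camera coordinates). Camera axes: x right, y down, z forward; pixel columns grow to the right and rows downward; lengths in m; the calibration is good to about 2 mm. A picture is of the moment at which its call begins: read the wrist's pose just before it. calibration takes no time and is no camera call; for the wrist camera it gives the pose at the moment of the call.
- workorder.hand_in(): hands the job in; it is judged then, once.
Trained networks look in the newest picture that a camera, given by its name, has taken for a name from the list of things; names that differ only in an ending like _2 or _b are one class to them, and where a whole thing is asked for, a point or a joint stands for the part that bears it (a point fixed in the world has none). Each returns a list of dicts, best first, with "conf" (0 to 1); they miss things now and then, are a little off and sometimes report something else, mostly with a low value. They report only what shows in the picture. A call takes as long as a camera call.
- models.spot_in(target, camera): "centre" ([x, y, z] in m, in world coordinates, good to about 4 mm: the middle of the surface that is visible of it).
- models.cut_out(target, camera): "mask" (400x640 bool, what is visible of it).
The state is a dict: "clock": time; "q": joint angles; "joint_vel": joint speeds; "joint_torque": joint torques, N m; "tool_pos": TCP position; "tcp_rot": TCP orientation; "force": force on the tool from outside, world axes, zero at the start; "wrist_torque": the same for the moment, N m; "finger_gap": opening from 0.0 (shut) to 1.0 (fully open); "grasp_force": force on a finger pad.
Only numpy, scipy, OpenCV 4.12 (cv2) and the standard library are available. Lean on these libraries where they do the work, as an engineer would, in place of code of your own. Each camera call takes 0.05 s, during which the arm holds its last target. There are 200 camera calls.

### The job

First swing the drain stand's hook round until it points straight along the green line down the middle of its drip tray. Then stand the fallen steel rack upright on the bench and let go of it; finally pick it up again (the blue tab is its handle) and hang it by its wire bail in the hook's dip, over the tray, hook still along the line, and let go. Leave the specimen cup and the blue-capped bottle where they are.

Things in the scene. Friction and masses are not known exactly. Their poses are not given: they have to be found in the camera images.
- rack: small empty steel cover-glass rack, about 0.14 kg, loose, at first lying on its side (own z level, +x face down). Origin: centre of its underside; own z is up when it stands. Basket 44 mm (x) by 50 mm (y), 45 mm high. Its flat end plates, y = +-25 mm, z 0 to 45 mm, can be gripped across the 50 mm. Let go leaning under 20 degrees with its foot on the bench, it settles upright by itself
- rack_bail (a point): underside of the wire bail's apex, where the hook carries it: 85 mm up the rack's z. The bail, 6 mm wire, stands in the rack's y-z plane at x = 0: from the end plates (y = +-22 mm) up to z = 76 mm, then sloping to the apex at y = 0. The window under it is 38 mm wide and reaches down to z = 45 mm, the basket's rim
- rack_tab (a point): centre of the blue grip tab above the bail's apex, 108 mm up the rack's z; axes as the rack's. The tab is 10 mm (x) by 26 mm (y) and spans z = 93 to 123 mm
- drain_stand: fixed drain stand. Origin: on the bench, on the axis of its post (16 mm across). Along its own -x lies the white drip tray, 120 x 120 mm, 20 mm high, from 18 to 138 mm from the post's axis, with a green line along its middle (own y = 0); own z is up. A grey foot 46 x 70 mm, 14 mm high, is round the post
- hook (a joint): turn of the hook about the post's upright axis, in rad: 0 = it points along the stand's -x, down the tray's green line; positive = anticlockwise from above; range -0.8 to 2.5. It turns stiffly (0.12 N m) and stays where it is left
- hook_seat (a point): top of the wire in the hook's dip, where the bail must rest: 54 mm out from the post's axis, 136 mm above the bench. Its -x axis points outward along the hook, 8 mm round steel wire. The dip's floor is level from 46 to 62 mm out. From the axis to 36 mm out the wire is level, its top at 144 mm
- hook_tip (a point): end of the hook's upturned tip, 74 mm out from the post's axis; its top is 150 mm above the bench. The hook turns with a black hub 26 mm across on the post, whose top is 159 mm above the bench
- specimen_cup: bystander: white cup with a yellow lid, 56 mm across, 68 mm high; origin under its centre
- reagent_blue: bystander: white bottle with a blue cap, 48 mm across, 92 mm high; origin under its centre

How it is judged:
On the way, in this order (a step that is already met when the one before it is completed fails the run):
1. the hook points along the tray's green line, within 0.17 rad (10 degrees) (value of joint hook between -0.17 and 0.17 rad), for 0.2 s.
2. the rack stands upright on the bench, at rest and let go (angle between rack's own z axis and vertical below 0.1 rad and height (world z) of rack_bail between 0.075 and 0.095 m and contact force between rack and the arm below 0.1 N and contact force between rack and the fingers below 0.1 N and linear speed of rack below 0.03 m/s), for 0.2 s.
At the end, for the whole second after the job is handed in: the rack hangs upright (within 0.25 rad) and at rest by its bail in the hook's dip (bail apex within 14 mm of the seat), and the hook points along the tray's green line within 0.22 rad (value of joint hook between -0.22 and 0.22 rad and distance between rack_bail and hook_seat below 0.014 m and angle between rack's own z axis and vertical below 0.25 rad and height (world z) of rack_tab above 0.14 m and contact force between rack and hook above 0.3 N and linear speed of rack below 0.05 m/s); the robot touches nothing.
It fails at once if a bystander is shifted by more than 20 mm (distance of any of specimen_cup, reagent_blue from where it was at the start of the episode above 0.02 m).
It also fails if it takes over 72 s, if anything falls off the work surface, if the arm or the gripper's body presses on something with over 40 N, if the wrist force passes 120 N, or if a joint passes its speed limit or range.

## Working session

There is one attempt and no reset: what is moved stays moved. The work goes in short steps, Python scripts to look and compute and a tool call to move; the robot and the scene stay as the last step left them, time stands still between calls to the robot, and variables do not carry over. Pictures are saved under pics/ and viewed, at most 13 in all, crops included, and the job is handed in when it is done.

Besides the shell and the picture viewer there is one more tool, called in YAML: its name, and indented under it one key for each argument. move_arm: Moves the arm, as the interface text tells. Its arguments: {"type":"object","properties":{"motion":{"type":"array"},"force":{"type":"number"}},"required":["motion"]}

```bash
mkdir -p pics; cat > h.py <<'E'
import numpy as np, cv2
from station import readout, viewer, workorder, models, arm
from scipy.spatial.transform import Rotation as R
def cloud(cam):
    img,d=viewer.read_camera(cam); c=viewer.calibration(cam)
    K=np.array(c["intrinsics"]);T=np.array(c["world_to_cam"])
    v,u=np.mgrid[0:400,0:640].astype(np.float64)
    p=cv2.undistortPoints(np.stack([u.ravel(),v.ravel()],1)[:,None],K,np.array([c["k1"],0,0,0.]))[:,0]
    P=np.c_[p*d.ravel()[:,None],d.ravel()]
    W=(P-T[:3,3])@T[:3,:3]
    W[d.ravel()==0]=np.nan
    return img,d,W.reshape(400,640,3)
def save(n,img): cv2.imwrite("pics/"+n,img[:,:,::-1])
E
python3 - <<'E'
from h import *
s=readout.get_state(); print(s, arm.tcp_to_grasp)
a=[]
for c in("scene","top"):
    img,d,W=cloud(c); a.append(img)
    for t in("rack","rack_tab","drain_stand","hook","hook_tip","specimen_cup","reagent_blue"):
        print(c,t,[(np.round(x["centre"],3),round(x["conf"],2)) for x in models.spot_in(t,c)[:2]])
    save(c+"0.png",img)
E
```

```text
{'clock': 0.0, 'q': array([ 1.07539982e+00,  1.24500069e-01,  1.65165730e+00, -2.79294448e-06,
        1.36751376e+00, -8.26372081e-02]), 'joint_vel': array([-0.00029801,  0.00081994, -0.00012836,  0.00045037,  0.00096087,
        0.00054608]), 'joint_torque': array([ 1.04340384e-04, -4.23618615e+01, -3.65453231e+01, -1.42134213e-04,
        6.97172043e-03,  9.21124510e-09]), 'tool_pos': array([0.26047129, 0.5948007 , 0.20126622]), 'tcp_rot': array([ 2.04917341e-01,  9.78778731e-01, -9.96528490e-04, -2.94883591e-04]), 'force': array([ 1.09382967, -0.13572252, -0.10997841]), 'wrist_torque': array([0.03092927, 0.03356492, 0.00383066]), 'grasp_force': 0.0, 'finger_gap': 1.0004649194551243} 0.0187
scene rack [(array([0.513, 0.172, 0.027]), 0.76), (array([ 0.574, -0.21 ,  0.141]), 0.54)]
scene rack_tab [(array([0.51 , 0.167, 0.026]), 0.65)]
scene drain_stand [(array([ 0.529, -0.183,  0.006]), 0.83)]
scene hook [(array([ 0.572, -0.202,  0.142]), 0.59)]
scene hook_tip [(array([ 0.575, -0.21 ,  0.142]), 0.74)]
scene specimen_cup [(array([0.662, 0.112, 0.059]), 0.97)]
scene reagent_blue [(array([ 0.581, -0.345,  0.061]), 0.76), (array([ 0.574, -0.212,  0.144]), 0.4)]
top rack [(array([0.511, 0.19 , 0.026]), 0.85)]
top rack_tab [(array([0.512, 0.188, 0.027]), 0.89)]
top drain_stand []
top hook [(array([ 0.574, -0.202,  0.149]), 0.68)]
top hook_tip [(array([ 0.569, -0.201,  0.148]), 0.72)]
top specimen_cup [(array([0.67 , 0.121, 0.064]), 0.68), (array([ 0.567, -0.201,  0.148]), 0.38)]
top reagent_blue [(array([ 0.59 , -0.327,  0.065]), 0.79)]
```

View pics/scene0.png

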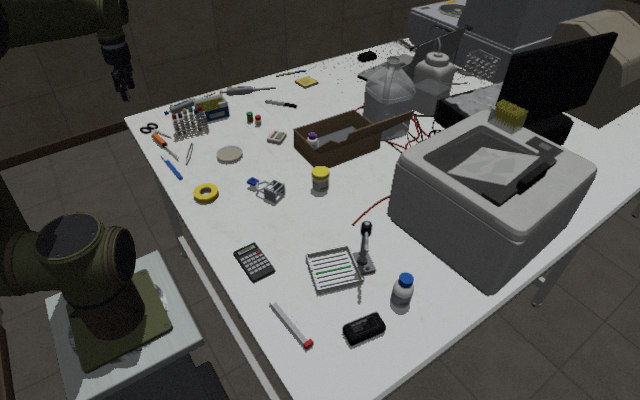

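View pics/top0.png

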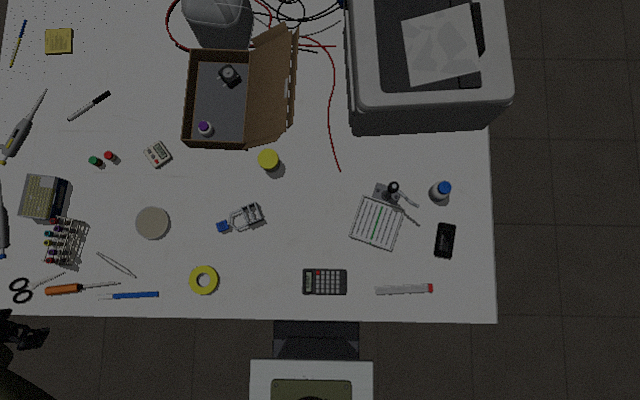

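The scene view shows the rack lying near (268,188) with its blue tab at (253,183), the stand at (365,250), the cup at (320,178) and the bottle at (403,288). The top view has the rack at (245,217), the tab at (223,226), the post at (392,187) and the green line near (376,222). Next I measure them.

```bash
cat > m.py <<'E'
from h import *
img,d,W=cloud("top"); hsv=cv2.cvtColor(img,cv2.COLOR_RGB2HSV)
H,S,V=[hsv[...,i].astype(int) for i in range(3)]
box=np.zeros((400,640),bool); box[180:260,340:440]=1
g=box&(H>40)&(H<90)&(S>70); P=W[g]; P=P[~np.isnan(P[:,0])]
print("green",len(P),P.mean(0)); u=np.linalg.svd(P[:,:2]-P[:,:2].mean(0))[2][0]; print("dir",u, "ext",np.ptp((P[:,:2]@u)))
hk=box&(W[...,2]>.115)&(W[...,2]<.19)
for z0,z1 in((.115,.14),(.14,.153),(.153,.19)):
    m=hk&(W[...,2]>z0)&(W[...,2]<=z1)
    print(z0,np.round(W[m],3)[:60].tolist())
rb=np.zeros_like(box); rb[190:245,205:275]=1
b=rb&(H>95)&(H<130)&(S>120); print("tab",np.nanmedian(W[b],0),b.sum(),np.nanmin(W[b],0),np.nanmax(W[b],0))
r=rb&(W[...,2]>.008); P=W[r]; print("rack",P.mean(0),r.sum()); 
rect=cv2.minAreaRect(P[:,:2].astype(np.float32)); print(rect, cv2.boxPoints(rect))
t=rb&(W[...,2]>.035); P=W[t]; rect=cv2.minAreaRect(P[:,:2].astype(np.float32)); print("high",len(P),rect,np.percentile(P[:,2],[5,50,95]))
save("top_crop.png",np.hstack([cv2.resize(img[185:255,200:290],None,fx=4,fy=4),cv2.resize(img[170:240,350:440],None,fx=4,fy=4)]))
E
python3 m.py
```

```text
green 79 [ 0.50448405 -0.21109262  0.02532889]
dir [0.37561709 0.92677495] ext 0.18997297429102658
0.115 [[0.586, -0.182, 0.138], [0.584, -0.182, 0.137], [0.582, -0.182, 0.135], [0.58, -0.182, 0.131], [0.576, -0.184, 0.138], [0.576, -0.186, 0.123], [0.574, -0.186, 0.137], [0.574, -0.201, 0.14], [0.573, -0.19, 0.13], [0.572, -0.192, 0.134], [0.572, -0.194, 0.133], [0.572, -0.197, 0.135], [0.573, -0.2, 0.126], [0.559, -0.23, 0.139], [0.557, -0.223, 0.139], [0.557, -0.225, 0.14], [0.557, -0.23, 0.139], [0.558, -0.233, 0.134], [0.554, -0.225, 0.14], [0.555, -0.228, 0.136], [0.555, -0.23, 0.136], [0.556, -0.234, 0.132], [0.555, -0.235, 0.135], [0.552, -0.228, 0.136], [0.553, -0.231, 0.134], [0.553, -0.234, 0.132], [0.553, -0.235, 0.135], [0.552, -0.238, 0.137], [0.55, -0.231, 0.132], [0.55, -0.233, 0.137], [0.55, -0.235, 0.138], [0.55, -0.238, 0.134], [0.55, -0.239, 0.139], [0.547, -0.233, 0.137], [0.548, -0.236, 0.13], [0.548, -0.238, 0.136], [0.548, -0.24, 0.137], [0.548, -0.243, 0.133], [0.548, -0.245, 0.136], [0.545, -0.238, 0.134], [0.545, -0.24, 0.134], [0.543, -0.241, 0.131], [0.54
[... 2738 characters left out ...]
 -0.191, 0.158], [0.58, -0.193, 0.159], [0.581, -0.196, 0.154], [0.58, -0.198, 0.159], [0.581, -0.201, 0.155], [0.581, -0.203, 0.155], [0.581, -0.205, 0.156], [0.578, -0.184, 0.155]]
tab [0.49103699 0.24332611 0.026996  ] 101 [ 0.47754213  0.17044183 -0.00123234] [0.50715028 0.25954567 0.0363872 ]
rack [0.51330214 0.19689229 0.03121046] 431
((0.514783501625061, 0.18314403295516968), (0.16425150632858276, 0.1062285304069519), 76.12059020996094) [[0.44351977 0.11615713]
 [0.5466467  0.09067513]
 [0.58604723 0.25013095]
 [0.4829203  0.27561295]]
high 157 ((0.5148453116416931, 0.19577275216579437), (0.050170041620731354, 0.10662812739610672), 22.27251625061035) [0.03852184 0.04335357 0.04759391]
```

View pics/top_crop.png

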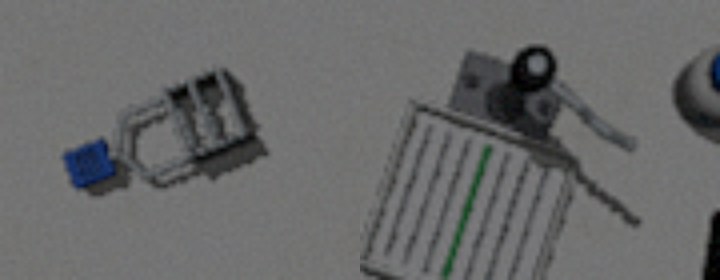

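```bash
python3 - <<'E'
from h import *
img,d,W=cloud("top"); hsv=cv2.cvtColor(img,cv2.COLOR_RGB2HSV)
H,S,V=[hsv[...,i].astype(int) for i in range(3)]
g=np.zeros((400,640),bool); g[198:245,365:388]=1; g&=(H>45)&(H<85)&(S>90)&(abs(W[...,2]-.02)<.012)
P=W[g]; l=cv2.fitLine(P[:,:2].astype(np.float32),cv2.DIST_HUBER,0,.01,.01).ravel(); print(len(P),l,np.ptp(P,0))
m=np.zeros((400,640),bool); m[175:260,345:425]=1; m&=abs(W[...,2]-.02)<.007
r=cv2.minAreaRect(W[m][:,:2].astype(np.float32)); print("tray",r)
m=np.zeros((400,640),bool); m[175:200,380:405]=1; m&=(abs(W[...,2]-.158)<.006)
print("hub",cv2.minEnclosingCircle(W[m][:,:2].astype(np.float32)),W[m].mean(0))
m=np.zeros((400,640),bool); m[185:240,385:430]=1; m&=(abs(W[...,2]-.14)<.012)
P=W[m];P=P[np.hypot(P[:,0]-.585,P[:,1]+.195)>.02]
print("hook",cv2.fitLine(P[:,:2].astype(np.float32),cv2.DIST_HUBER,0,.01,.01).ravel(),np.hypot(P[:,0]-.585,P[:,1]+.195).max())
m=np.zeros((400,640),bool); m[190:245,205:275]=1
b=m&(H>95)&(H<130)&(S>120)&(W[...,2]>.01); b[:,:212]=0;b[:,232:]=0
P=W[b]; print("tab",len(P),np.median(P,0),cv2.minAreaRect(P[:,:2].astype(np.float32)))
r=m&(W[...,2]>.012); n,L,st,_=cv2.connectedComponentsWithStats(r.astype(np.uint8)); k=1+st[1:,4].argmax(); r=L==k; P=W[r]
print("rack",len(P),st[k],cv2.minAreaRect(P[:,:2].astype(np.float32)),P.max(0),P.min(0))
yy=[(np.round(x,3)) for x in cv2.boxPoints(cv2.minAreaRect(P[:,:2].astype(np.float32)))];print(yy)
E
```

```text
7 [ 0.9492124  -0.31463605  0.5022239  -0.16730465] [0.09607052 0.031293   0.01250549]
tray ((0.5307813882827759, -0.17615416646003723), (0.12007223814725876, 0.16361279785633087), 71.07371520996094)
hub ((0.5839822292327881, -0.19398649036884308), 0.013090579770505428) [ 0.58401071 -0.19360016  0.1561364 ]
hook [ 0.627955    0.7782496   0.5537452  -0.23112515] 0.07693666161967073
tab 96 [0.49130747 0.24373217 0.02682987] ((0.4925615191459656, 0.244069904088974), (0.0242970772087574, 0.027934543788433075), 25.224519729614258)
rack 414 [215 201  48  31 414] ((0.511635422706604, 0.20328016579151154), (0.05068045109510422, 0.12359151244163513), 22.721174240112305) [0.55720071 0.26392117 0.05165869] [0.47715688 0.13726826 0.01223029]
[array([0.464, 0.25 ], dtype=float32), array([0.512, 0.136], dtype=float32), array([0.559, 0.156], dtype=float32), array([0.511, 0.27 ], dtype=float32)]
```

move_arm:
  motion:
    - [[0,0,0],1,-1]
    - [[0,0,0],1,-1]
    - [[0,0,0],1,-1]
    - [[0,0,0],1,-1]
    - [[0,0,0],1,-1]
    - [[0,0,0],1,-1]
    - [[0,0,0],1,-1]
    - [[0,0,0],1,-1]
    - [[0,0,0],1,-1]
    - [[0,0,0],1,-1]
    - [[0,0,0],1,-1]
    - [[0,0,0],1,-1]
    - [[0,0,0],1,-1]
    - [[0,0,0],1,-1]
    - [[0,0,0],1,-1]
    - [[0,0,0],1,-1]
    - [[0,0,0],1,-1]
    - [[0,0,0],1,-1]
    - [[0,0,0],1,-1]
    - [[0,0,0],1,-1]

```text
clock: 2.9
tool_pos: [0.2608, 0.5954, 0.2025]
tcp_rot: [0.882, 0.471, -0.0, 0.0]
force: [-0.7, 0.1, -0.4]
finger_gap: 0.997
grasp_force: 0.0
```

move_arm:
  motion:
    - [[0,0,0],1,-1]
    - [[-0.62,1,0],0.06,-1]
    - [[-0.62,1,0],0,-1]
    - [[-0.62,1,0],0,-1]
    - [[-0.62,1,0],0,-1]
    - [[-0.62,1,0],0,-1]
    - [[-0.62,1,0],0,-1]
    - [[-0.62,1,0],0,-1]
    - [[-0.62,1,0],0,-1]
    - [[-0.62,1,0],0,-1]
    - [[-0.62,1,0],0,-1]
    - [[-0.62,1,0],0,-1]
    - [[-0.62,1,0],0,-1]
    - [[-0.62,1,0],0,-1]
    - [[-0.62,1,0],0,-1]
    - [[-0.62,1,0],0,-1]
    - [[0,0,0],0,-1]

```text
clock: 4.6
tool_pos: [0.4072, 0.1767, 0.2028]
tcp_rot: [0.903, 0.429, 0.0, 0.0]
force: [0.8, 0.3, 0.0]
finger_gap: 1.004
grasp_force: 0.0
```

move_arm:
  motion:
    - [[-0.61,0.99,0],0,-1]
    - [[-0.61,0.99,0],0,-1]
    - [[-0.61,0.99,0],0,-1]
    - [[-0.61,0.99,0],0,-1]
    - [[-0.61,0.99,0],0,-1]
    - [[-0.61,0.99,0],0,-1]
    - [[-0.61,0.99,0],0,-1]
    - [[-0.61,0.99,0],0,-1]
    - [[-0.61,0.99,0],0,-1]
    - [[-0.61,0.99,0],0,-1]
    - [[-0.61,0.99,0],0,-1]
    - [[-0.61,0.99,0],0,-1]
    - [[-0.61,0.99,0],0,-1]
    - [[-0.61,0.99,0],0,-1]
    - [[-0.61,0.99,0],0,-1]
    - [[0,0,0],0,-1]
    - [[0,0,0],0,-1]

```text
clock: 6.3
tool_pos: [0.5515, -0.2319, 0.2021]
tcp_rot: [0.902, 0.431, -0.0, -0.001]
force: [-0.7, 0.4, -0.3]
finger_gap: 1.001
grasp_force: 0.0
```

```bash
python3 - <<'E'
from h import *
img,d,W=cloud("wrist"); save("w1.png",img); s=readout.get_state(); print(s["tool_pos"])
print(R.from_matrix(np.array(viewer.calibration("wrist")["world_to_cam"])[:3,:3].T).as_matrix().round(2), np.array(viewer.calibration("wrist")["world_to_cam"]).round(3))
for t in("hook","hook_tip","hook_seat"): print(t,[(np.round(x["centre"],3),round(x["conf"],2)) for x in models.spot_in(t,"wrist")[:2]])
m=(W[...,2]>.12)&(W[...,2]<.155)&(np.hypot(W[...,0]-.584,W[...,1]+.194)<.08)&(np.hypot(W[...,0]-.584,W[...,1]+.194)>.022)
P=W[m]; print(len(P)); 
if len(P)>10: print(cv2.fitLine(P[:,:2].astype(np.float32),cv2.DIST_HUBER,0,.01,.01).ravel())
E
```

```text
[ 0.55139075 -0.23146806  0.20229189]
[[ 0.78 -0.59 -0.2 ]
 [-0.63 -0.74 -0.25]
 [-0.    0.32 -0.95]] [[ 0.778 -0.628 -0.001 -0.573]
 [-0.595 -0.737  0.321  0.115]
 [-0.202 -0.249 -0.947  0.435]
 [ 0.     0.     0.     1.   ]]
hook [(array([ 0.576, -0.201,  0.152]), 0.71)]
hook_tip [(array([ 0.574, -0.2  ,  0.151]), 0.94)]
hook_seat [(array([ 0.578, -0.198,  0.15 ]), 0.97)]
730
[ 0.61974835  0.7848006   0.5512489  -0.2324654 ]
```

View pics/w1.png

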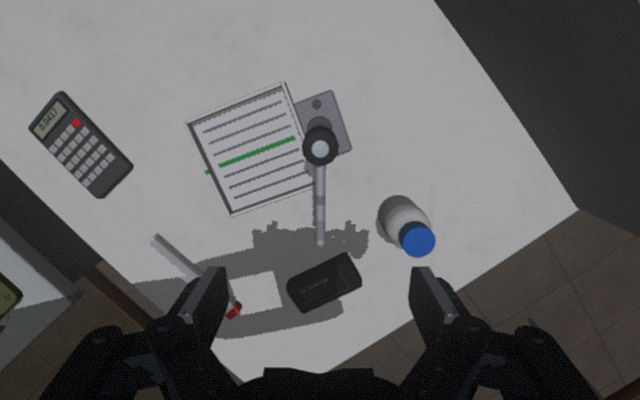

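The wrist view shows the hook from the hub (320,145) down to its tip (320,245), aligned with the tool and centred between the fingers. The green line runs from (220,163) to (293,140).

move_arm:
  motion:
    - [[-0.16,0,0.9],0,-1]
    - [[0,0,0.9],0,-1]
    - [[0,0,0.9],0,-1]
    - [[0,0,0.8],0,-1]
    - [[0,0,0],0,-1]
    - [[0,0,0],0,1]
    - [[0,0,0],0,1]
    - [[0,0,0],0,1]
    - [[0,0,0],0,1]
    - [[0,0,0],0,1]
    - [[0,0,0],0,1]
    - [[0,0,0],0,1]
    - [[0,0,0],0,1]
  force: 20

```text
clock: 7.8
tool_pos: [0.5488, -0.2355, 0.115]
tcp_rot: [0.902, 0.431, -0.0, -0.0]
force: [-0.3, -0.3, 1.4]
finger_gap: 0.003
grasp_force: 0.0
```

```bash
python3 - <<'E'
from h import *
img,d,W=cloud("wrist"); img2,_,_=cloud("scene"); s=readout.get_state(); print(s["grasp_force"],s["finger_gap"])
save("w2.png",np.hstack([img[60:400,160:480],cv2.resize(img2[205:300,320:410],(320,340))]))
E
```

```text
0.0 0.0009107770055123171
```

View pics/w2.png

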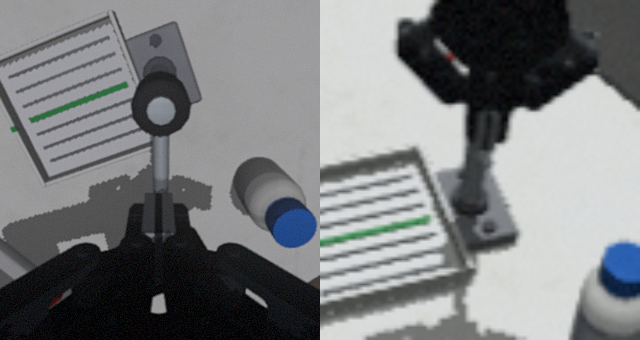

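The fingers report fully shut although the wire should be between them. The picture shows the wire running under the fingertips near (160,190). I do a short arc to see whether the hook follows.

move_arm:
  motion:
    - [[0.01,-0.19,0],1,1]
    - [[0.01,-0.19,0],1,1]
    - [[0.01,-0.19,0],1,1]
    - [[0.01,-0.19,0],1,1]
    - [[0,0,0],0,1]

```text
clock: 8.4
tool_pos: [0.5362, -0.2208, 0.1149]
tcp_rot: [0.963, 0.268, -0.0, -0.0]
force: [-0.3, 0.4, -0.1]
finger_gap: -0.002
grasp_force: 0.0
```

```bash
cat > hk.py <<'E'
from h import *
for c in("wrist","top","scene"):
    img,d,W=cloud(c)
    r=np.hypot(W[...,0]-.584,W[...,1]+.194)
    m=(W[...,2]>.115)&(W[...,2]<.149)&(r<.04)&(r>.018); P=W[m]
    v=np.median(P[:,:2],0)-[.584,-.194] if len(P) else [0,0]; print(c,len(P),"heading",np.degrees(np.arctan2(v[1],v[0]))%360)
    if c=="wrist": w=img
print(readout.get_state()["wrist_torque"])
save("w3.png",w)
E
python3 hk.py
```

```text
wrist 694 heading 229.6947364878272
top 0 heading 0.0
scene 15 heading 233.45228350219594
[ 0.00882942 -0.04739974 -0.00133245]
```

View pics/w3.png

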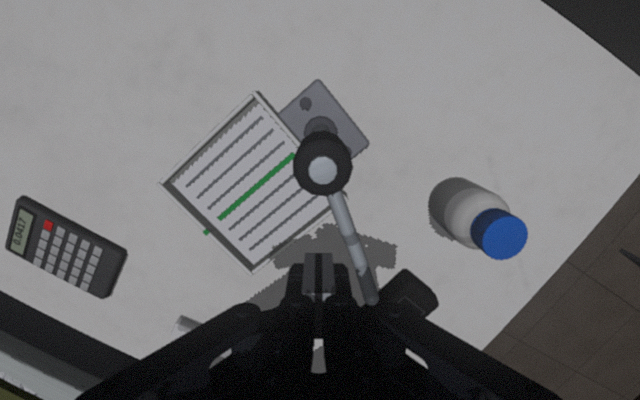

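The wrist view shows the hook still in place, from (330,170) to its tip near (372,300). The shut fingers are at (320,270), to its left. I check the heights.

```bash
python3 - <<'E'
from h import *
img,d,W=cloud("wrist"); c=viewer.calibration("wrist");T=np.array(c["world_to_cam"]);K=np.array(c["intrinsics"])
s=readout.get_state()
def pr(p):
    q=T[:3,:3]@p+T[:3,3]; x=q[:2]/q[2]; x=x*(1+c["k1"]*(x@x)); return (K[:2,:2]@x+K[:2,2]).round(), q[2].round(3)
t=s["tool_pos"]; print("tcp",t,pr(t),"grasp",pr(t+[0,0,.0187]))
a=np.radians(230.5)
for r,z in((.036,.144),(.054,.136),(.074,.150)): print(r,pr(np.array([.584+r*np.cos(a),-.194+r*np.sin(a),z])))
for v,u in((255,318),(262,310),(275,310),(275,330),(290,310),(270,360),(285,367),(298,373),(230,347),(310,340),(310,370)): print(v,u,W[v,u].round(3), img[v,u])
E
```

```text
tcp [ 0.53661213 -0.22130517  0.1150825 ] (array([320., 242.]), np.float64(0.189)) grasp (array([320., 257.]), np.float64(0.171))
0.036 (array([347., 229.]), np.float64(0.155))
0.054 (array([356., 253.]), np.float64(0.168))
0.074 (array([371., 299.]), np.float64(0.161))
255 318 [ 0.545 -0.215  0.151] [29 31 25]
262 310 [ 0.543 -0.212  0.157] [51 52 53]
275 310 [ 0.543 -0.212  0.169] [54 57 59]
275 330 [ 0.548 -0.219  0.169] [49 51 57]
290 310 [ 0.543 -0.213  0.18 ] [56 55 62]
270 360 [ 0.544 -0.242  0.139] [107 110 116]
285 367 [ 0.54  -0.247  0.145] [52 53 58]
298 373 [ 0.538 -0.251  0.151] [59 60 62]
230 347 [ 0.561 -0.222  0.143] [123 129 134]
310 340 [ 0.55  -0.221  0.195] [ 2 11  9]
310 370 [ 0.551 -0.234  0.187] [ 8 12  7]
```

The fingertips are about 35 mm higher than the reported TCP: their lowest visible point is at z≈0.15. The fingers therefore passed above the dip. I go back, descend further, and look.

move_arm:
  motion:
    - [[0,0,-0.8],0,-1]
    - [[0,0,0],0,-1]
    - [[0,0,0],0,-1]
    - [[0.01,0.19,0],-1,-1]
    - [[0.01,0.19,0],-1,-1]
    - [[0.01,0.19,0],-1,-1]
    - [[0.01,0.19,0],-1,-1]
    - [[0,0,0.8],0,-1]
    - [[0,0,0.7],0,-1]
    - [[0,0,0.7],0,-1]
    - [[0,0,0],0,-1]

```text
clock: 9.7
tool_pos: [0.5464, -0.2339, 0.0758]
tcp_rot: [0.902, 0.431, -0.002, -0.003]
force: [-0.4, 0.2, 0.2]
finger_gap: 1.0
grasp_force: 0.0
```

```bash
cat > tip.py <<'E'
from h import *
img,d,W=cloud("wrist"); s=readout.get_state(); t=s["tool_pos"]; print(t,s["force"],s["finger_gap"])
L=(W-t)@R.from_quat(s["tcp_rot"]).as_matrix()   # tool frame
m=(abs(L[...,0])<.03)&(abs(L[...,1])<.07)&(L[...,2]<.02)&(L[...,2]>-.08)
for sgn in(1,-1):
    q=L[m&(sgn*L[...,1]>.012)]; print(sgn,len(q),"z max",np.sort(q[:,2])[-20:].round(3)[::5] if len(q) else 0, q[q[:,2].argsort()[-40:]].mean(0).round(3) if len(q)>40 else "")
E
python3 tip.py
```

```text
[ 0.54751175 -0.23452197  0.07762714] [-0.10498814  0.24809571 -0.17926164] 1.0024557522771258
1 2684 z max [-0.044 -0.043 -0.043 -0.042] [ 0.001  0.042 -0.044]
-1 2682 z max [-0.044 -0.043 -0.043 -0.043] [ 0.    -0.044 -0.044]
```

move_arm:
  motion:
    - [[0,0,0],0,1]
    - [[0,0,0],0,1]
    - [[0,0,0],0,1]
    - [[0,0,0],0,1]
    - [[0,0,0],0,1]
    - [[0,0,0],0,1]
    - [[0,0,0],0,1]
    - [[0,0,0],0,1]
  force: 20

```text
clock: 10.55
tool_pos: [0.5494, -0.2356, 0.0804]
tcp_rot: [0.902, 0.431, 0.0, 0.0]
force: [0.3, -0.9, 1.8]
finger_gap: 0.086
grasp_force: 19.6
```

move_arm:
  motion:
    - [[0.01,-0.19,0],1,1]
    - [[0.01,-0.19,0],1,1]
    - [[0.01,-0.19,0],1,1]
    - [[0.01,-0.19,0],1,1]
    - [[0.01,-0.19,0],1,1]
    - [[0.01,-0.19,0],1,1]
    - [[0.01,-0.19,0],1,1]
    - [[0.01,-0.19,0],1,1]
    - [[0.01,-0.19,0],1,1]
    - [[0.01,-0.19,0],1,1]
    - [[0.01,-0.19,0],1,1]
    - [[0.01,-0.19,0],1,1]
    - [[0.01,-0.19,0],1,1]
    - [[0.01,-0.17,0],0.9,1]
    - [[0,0,0],0,1]
    - [[0,0,0],0,1]

```text
clock: 12.15
tool_pos: [0.5332, -0.1764, 0.0805]
tcp_rot: [0.987, -0.16, 0.001, 0.001]
force: [3.8, -4.2, -0.9]
finger_gap: 0.085
grasp_force: 21.1
```

```bash
sed -i 's/w3.png/w4.png/' hk.py; python3 hk.py
```

```text
wrist 1038 heading 161.77610003708875
top 0 heading 0.0
scene 1 heading 161.30829272290612
[-0.56762606 -0.49082462 -0.22538424]
```

move_arm:
  motion:
    - [[0,0,0],0,-1]
    - [[0,0,0],0,-1]
    - [[0,0,0],0,-1]
    - [[0,0,0],0,-1]
    - [[0,0,0],0,-1]
    - [[0,0,-1],0,-1]
    - [[0,0,-1],0,-1]
    - [[0,0,-1],0,-1]
    - [[0,0,-1],0,-1]
    - [[0,0,0],-1,-1]
    - [[0,0,0],-1,-1]
    - [[0,0,0],-1,-1]
    - [[0,0,0],-1,-1]
    - [[0,0,0],-1,-1]
    - [[0,0,0],-1,-1]
    - [[0,0,0],-1,-1]
    - [[0,0,0],-1,-1]
    - [[0,0,0],-1,-1]
    - [[0,0,0],-1,-1]
    - [[0,0,0],-1,-1]

```text
clock: 14.3
tool_pos: [0.5321, -0.1754, 0.18]
tcp_rot: [0.949, 0.315, -0.0, -0.0]
force: [0.2, 0.4, -0.1]
finger_gap: 1.0
grasp_force: 0.0
```

move_arm:
  motion:
    - [[0,0,0],-1,-1]
    - [[0,0,0],-1,-1]
    - [[0,0,0],-1,-1]
    - [[0,0,0],-1,-1]
    - [[0,0,0],-1,-1]
    - [[0,0,0],-1,-1]
    - [[0,0,0],-1,-1]
    - [[0,0,0],-1,-1]
    - [[0,0,0],-1,-1]
    - [[0,0,0],-1,-1]
    - [[0,0,0],-1,-1]
    - [[0,0,0],-1,-1]
    - [[0,0,0],-1,-1]
    - [[0,0,0],-1,-1]
    - [[0,0,0],-1,-1]
    - [[0,0,0],-0.2,-1]
    - [[0,0,0],0,-1]

```text
clock: 16.0
tool_pos: [0.5321, -0.1755, 0.18]
tcp_rot: [0.556, 0.831, 0.0, -0.0]
force: [0.2, -1.1, -0.3]
finger_gap: 1.005
grasp_force: 0.0
```

```bash
python3 hk.py
```

```text
wrist 321 heading 159.75046576071205
top 0 heading 0.0
scene 30 heading 166.67846393166784
[-0.00998006 -0.00935092 -0.01465822]
```

move_arm:
  motion:
    - [[0.99,0.3,0],0,-1]
    - [[0.99,0.3,0],0,-1]
    - [[0.99,0.3,0],0,-1]
    - [[0.99,0.3,0],0,-1]
    - [[0.99,0.3,0],0,-1]
    - [[0.99,0.3,0],0,-1]
    - [[0.99,0.3,0],0,-1]
    - [[0.99,0.3,0],0,-1]
    - [[0.99,0.3,0],0,-1]
    - [[0.99,0.3,0],0,-1]
    - [[0.99,0.3,0],0,-1]
    - [[0.99,0.3,0],0,-1]
    - [[0.99,0.3,0],0,-1]
    - [[0.99,0.3,0],0,-1]
    - [[0.99,0.3,0],0,-1]
    - [[0.99,0.3,0],0,-1]
    - [[0.99,0.3,0],0,-1]
    - [[0,0,0],0,-1]
    - [[0,0,0],0,-1]

```text
clock: 18.05
tool_pos: [0.4884, 0.2621, 0.1799]
tcp_rot: [0.555, 0.832, -0.0, 0.0]
force: [0.9, -0.1, -0.2]
finger_gap: 1.001
grasp_force: 0.0
```

```bash
cat > rk.py <<'E'
from h import *
import sys
img,d,W=cloud("wrist"); s=readout.get_state(); t=s["tool_pos"]; save(sys.argv[1],img)
hsv=cv2.cvtColor(img,cv2.COLOR_RGB2HSV); H,S=hsv[...,0],hsv[...,1]
for T in("rack_tab","rack"): print(T,[(np.round(x["centre"],3),round(x["conf"],2)) for x in models.spot_in(T,"wrist")[:2]])
near=np.hypot(W[...,0]-.51,W[...,1]-.20)<.14
b=near&(H>95)&(H<130)&(S>110)&(W[...,2]>.008); n,L,st,ce=cv2.connectedComponentsWithStats(b.astype(np.uint8))
if n>1:
    k=1+st[1:,4].argmax(); P=W[L==k]; Q=(P-t)@R.from_quat(s["tcp_rot"]).as_matrix()
    print("tab",len(P),"centre",P.mean(0).round(3),"z",np.percentile(P[:,2],[2,50,98]).round(3),"tool",Q.mean(0).round(4),"ext",np.percentile(Q,[3,97],axis=0).round(4).tolist()); r=cv2.minAreaRect(Q[:,:2].astype(np.float32)); print(r)
E
python3 rk.py w5.png
```

```text
rack_tab [(array([0.51 , 0.193, 0.025]), 0.78)]
rack [(array([0.508, 0.192, 0.029]), 0.92)]
tab 490 centre [0.49  0.248 0.027] z [0.026 0.028 0.029] tool [-0.0137 -0.0036  0.1525] ext [[-0.0284, -0.015, 0.1512], [-0.0012, 0.0073, 0.1541]]
((-0.015154103748500347, -0.003878079354763031), (0.02373722940683365, 0.02928352728486061), 87.3235092163086)
```

View pics/w5.png

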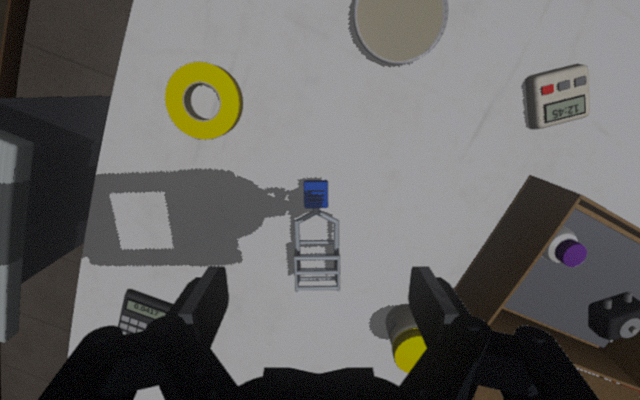

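The wrist view shows the rack lying upward in the picture with its tab at (316,193), aligned with the tool. The cup at (405,345) is clear of the fingers. I descend and grip the tab's outer end so that it can pivot.

move_arm:
  motion:
    - [[0,-0.15,1],0,-1]
    - [[0,0,1],0,-1]
    - [[0,0,1],0,-1]
    - [[0,0,1],0,-1]
    - [[0,0,1],0,-1]
    - [[0,0,1],0,-1]
    - [[0,0,1],0,-1]
    - [[0,0,0.6],0,-1]
    - [[0,0,0.4],0,-1]
    - [[0,0,0],0,-1]

```text
clock: 19.2
tool_pos: [0.4844, 0.2598, -0.0211]
tcp_rot: [0.555, 0.832, -0.001, -0.001]
force: [-0.1, 0.6, 0.1]
finger_gap: 1.0
grasp_force: 0.0
```

```bash
python3 tip.py
```

```text
[ 0.4852879   0.26028623 -0.01992986] [0.13349082 0.50942824 0.36302019] 1.0012636702221973
1 12133 z max [-0.02 -0.02 -0.02 -0.02] [ 0.007  0.035 -0.02 ]
-1 12166 z max [-0.02 -0.02 -0.02 -0.02] [ 0.005 -0.048 -0.02 ]
```

move_arm:
  motion:
    - [[0,0,0],0,1]
    - [[0,0,0],0,1]
    - [[0,0,0],0,1]
    - [[0,0,0],0,1]
    - [[0,0,0],0,1]
    - [[0,0,0],0,1]
    - [[0,0,0],0,1]
    - [[-0.11,0,-0.4],0,1]
    - [[-0.11,0,-0.4],0,1]
    - [[-0.18,0,-0.38],0,1]
    - [[-0.18,0,-0.38],0,1]
    - [[-0.24,0,-0.34],0,1]
    - [[-0.24,0,-0.34],0,1]
    - [[0,0,0],0,1]
  force: 20

```text
clock: 20.65
tool_pos: [0.4968, 0.2357, 0.0379]
tcp_rot: [0.556, 0.831, 0.001, 0.001]
force: [0.6, -0.7, -1.5]
finger_gap: 0.296
grasp_force: 22.5
```

```bash
cat > tilt.py <<'E'
from h import *
import sys
s=readout.get_state(); t=s["tool_pos"]; M=R.from_quat(s["tcp_rot"]).as_matrix()
print(t,s["force"],s["finger_gap"],s["grasp_force"])
out=[]
for c,sl in(("wrist",np.s_[100:400,140:500]),("scene",np.s_[130:220,215:325])):
    img,d,W=cloud(c); out.append(cv2.resize(img[sl],(390,325)))
    L=(W-t)@M; m=(abs(L[...,1])<.03)&(W[...,2]>.006)&(L[...,0]<.03)&(L[...,0]>-.17)&(W[...,2]<t[2]+.03)
    P=L[m]; Z=W[m][:,2]
    print(c,len(P))
    for lo in np.arange(-.16,.03,.01):
        k=(P[:,0]>=lo)&(P[:,0]<lo+.01)
        if k.sum()>4: print("  x %.2f n%d z %.3f..%.3f"%(lo,k.sum(),*np.percentile(Z[k],[3,97])))
save(sys.argv[1],np.hstack(out))
E
python3 tilt.py t1.png
```

```text
[0.49678294 0.23565849 0.03787207] [ 0.58749554 -0.66679814 -1.52443657] 0.29600721100664484 22.50211000442505
wrist 244
  x -0.08 n234 z 0.052..0.056
  x 0.00 n10 z 0.066..0.068
scene 104
  x -0.13 n23 z 0.050..0.066
  x -0.12 n22 z 0.049..0.068
  x -0.11 n20 z 0.051..0.066
  x -0.10 n18 z 0.052..0.067
  x -0.09 n19 z 0.052..0.067
```

View pics/t1.png

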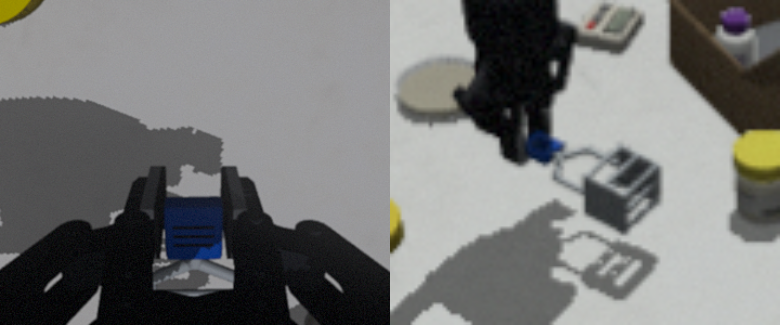

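The scene inset shows the rack held level by the tab with the basket in the air: at 20 N the pads do not let it pivot. I ease the grip through the closure value so gravity can swing the basket down.

move_arm:
  motion:
    - [[0,0,0],0,0.42]
    - [[0,0,0],0,0.42]

```text
clock: 20.95
tool_pos: [0.4947, 0.236, 0.0353]
tcp_rot: [0.555, 0.832, -0.0, -0.0]
force: [0.5, 0.1, -1.9]
finger_gap: 0.297
grasp_force: 22.5
```

move_arm:
  motion:
    - [[0,0,0],0,0.41]
    - [[0,0,0],0,0.41]

```text
clock: 21.15
tool_pos: [0.495, 0.2361, 0.0357]
tcp_rot: [0.555, 0.832, -0.0, -0.0]
force: [0.1, 0.1, -1.6]
finger_gap: 0.294
grasp_force: 20.1
```

```bash
python3 - <<'E'
s=open('tilt.py').read()
s=s.replace('W[...,2]<t[2]+.03','W[...,2]<.14'); open('tilt.py','w').write(s)
E
python3 tilt.py t2.png
```

```text
[0.49501084 0.23611242 0.0357012 ] [ 0.12623096  0.07970363 -1.55399727] 0.2936253899932581 20.12920707464218
wrist 13216
  x -0.08 n217 z 0.051..0.055
  x -0.06 n25 z 0.074..0.077
  x -0.05 n439 z 0.074..0.079
  x -0.04 n516 z 0.074..0.080
  x -0.03 n766 z 0.080..0.082
  x -0.02 n883 z 0.081..0.083
  x -0.01 n1936 z 0.075..0.115
  x 0.00 n2151 z 0.073..0.122
  x 0.01 n6281 z 0.075..0.140
scene 697
  x -0.13 n85 z 0.050..0.093
  x -0.12 n52 z 0.051..0.092
  x -0.11 n73 z 0.052..0.095
  x -0.10 n55 z 0.053..0.094
  x -0.09 n70 z 0.053..0.096
  x -0.08 n11 z 0.026..0.078
  x -0.07 n8 z 0.075..0.078
  x -0.06 n11 z 0.074..0.079
  x -0.05 n22 z 0.073..0.080
  x -0.04 n18 z 0.075..0.083
  x -0.03 n24 z 0.074..0.083
  x -0.02 n104 z 0.076..0.139
  x -0.01 n100 z 0.071..0.137
  x 0.00 n57 z 0.074..0.136
  x 0.01 n6 z 0.080..0.139
```

move_arm:
  motion:
    - [[0,0,0],0,0.4]
    - [[0,0,0],0,0.4]

```text
clock: 21.45
tool_pos: [0.4954, 0.236, 0.0362]
tcp_rot: [0.555, 0.832, 0.0, 0.0]
force: [-0.1, -0.2, -0.1]
finger_gap: 0.3
grasp_force: 9.7
```

move_arm:
  motion:
    - [[0,0,0],0,0.39]
    - [[0,0,0],0,0.39]

```text
clock: 21.65
tool_pos: [0.4955, 0.2361, 0.0363]
tcp_rot: [0.555, 0.832, 0.0, 0.0]
force: [-1.3, -0.7, 0.3]
finger_gap: 0.303
grasp_force: 0.0
```

```bash
python3 tilt.py t2.png | head -12
```

```text
[0.49553    0.23612479 0.0363182 ] [-1.2748169  -0.70608717  0.26299895] 0.30317505089345903 0.0
wrist 13833
  x -0.09 n596 z 0.012..0.053
  x -0.08 n558 z 0.015..0.053
  x -0.07 n536 z 0.024..0.050
  x -0.06 n435 z 0.006..0.049
  x -0.05 n447 z 0.042..0.046
  x -0.02 n273 z 0.016..0.094
  x -0.01 n1042 z 0.014..0.119
  x 0.00 n2592 z 0.015..0.121
  x 0.01 n6703 z 0.013..0.140
  x 0.02 n651 z 0.009..0.013
```

At closure 0.40 (about 10 N) the weight went onto the bench, so it had pivoted; at 0.39 it dropped. I back off, find it again, and use 0.40 along the whole arc.

move_arm:
  motion:
    - [[0,0,-1],0,-1]
    - [[0,0,-1],0,-1]
    - [[0,0,-1],0,-1]
    - [[0,0,-1],0,-1]
    - [[0,0,-1],0,-1]
    - [[0,0,0],0,-1]
    - [[0,0,0],0,-1]

```text
clock: 22.45
tool_pos: [0.4955, 0.2361, 0.1614]
tcp_rot: [0.555, 0.832, 0.0, 0.0]
force: [-0.6, 0.1, -1.1]
finger_gap: 1.002
grasp_force: 0.0
```

```bash
python3 rk.py w6.png; python3 - <<'E'
from h import *
img,d,W=cloud("wrist"); s=readout.get_state(); L=(W-s["tool_pos"])@R.from_quat(s["tcp_rot"]).as_matrix()
m=(W[...,2]>.012)&(W[...,2]<.13)&(abs(L[...,1])<.05)&(L[...,0]>-.15)&(L[...,0]<.06)&(L[...,2]>.02)
n,lab,st,_=cv2.connectedComponentsWithStats(m.astype(np.uint8)); k=1+st[1:,4].argmax(); Q=L[lab==k]
print("rack tool",cv2.minAreaRect(Q[:,:2].astype(np.float32)),Q.min(0).round(3),Q.max(0).round(3),W[lab==k][:,2].max())
E
```

```text
rack_tab [(array([0.506, 0.197, 0.027]), 0.56)]
rack [(array([0.505, 0.195, 0.028]), 0.61), (array([0.649, 0.123, 0.056]), 0.31)]
tab 718 centre [0.487 0.25  0.026] z [0.024 0.026 0.028] tool [ 0.0157 -0.0016  0.134 ] ext [[0.0016, -0.0137, 0.1326], [0.029, 0.0104, 0.1357]]
((0.015193546190857887, -0.0016308426856994629), (0.029056157916784286, 0.024676602333784103), 0.23018904030323029)
rack tool ((-0.03136914595961571, 0.0009552072733640671), (0.1222902312874794, 0.05031703785061836), 0.06645187735557556) [-0.093 -0.024  0.113] [0.03  0.026 0.145] 0.04621795957842224
```

move_arm:
  motion:
    - [[0.57,-0.03,1],0,-1]
    - [[0.57,0,1],0,-1]
    - [[0,0,1],0,-1]
    - [[0,0,1],0,-1]
    - [[0,0,1],0,-1]
    - [[0,0,1],0,-1]
    - [[0,0,0.7],0,-1]
    - [[0,0,0.6],0,-1]
    - [[0,0,0],0,0.3]
    - [[0,0,0],0,0.4]
    - [[0,0,0],0,0.4]
    - [[0,0,0],0,0.4]
    - [[0,0,0],0,0.4]
    - [[0,0,0],0,0.4]
    - [[0,0,0],0,0.4]

```text
clock: 24.15
tool_pos: [0.4842, 0.2624, -0.0209]
tcp_rot: [0.555, 0.832, 0.001, 0.0]
force: [0.3, 1.2, 0.8]
finger_gap: 0.304
grasp_force: 7.3
```

move_arm:
  motion:
    - [[-0.11,0,-0.4],0,0.4]
    - [[-0.11,0,-0.4],0,0.4]
    - [[-0.18,0,-0.38],0,0.4]
    - [[-0.18,0,-0.38],0,0.4]
    - [[-0.24,0,-0.34],0,0.4]
    - [[-0.24,0,-0.34],0,0.4]
    - [[0,0,0],0,0.4]

```text
clock: 24.85
tool_pos: [0.4953, 0.2372, 0.0363]
tcp_rot: [0.556, 0.831, 0.001, 0.001]
force: [0.2, 1.1, 0.6]
finger_gap: 0.303
grasp_force: 7.5
```

```bash
python3 tilt.py t3.png
```

```text
[0.4952958  0.2372147  0.03631784] [0.19898565 1.10299233 0.5932868 ] 0.3028233935333286 7.4990833550691605
wrist 12843
  x -0.11 n158 z 0.019..0.023
  x -0.10 n298 z 0.006..0.037
  x -0.09 n159 z 0.006..0.045
  x -0.08 n440 z 0.015..0.057
  x -0.07 n167 z 0.031..0.048
  x -0.06 n70 z 0.023..0.050
  x -0.04 n319 z 0.059..0.066
  x -0.03 n258 z 0.067..0.074
  x -0.02 n475 z 0.074..0.080
  x -0.01 n1409 z 0.080..0.119
  x 0.00 n2667 z 0.074..0.120
  x 0.01 n6423 z 0.075..0.140
scene 688
  x -0.12 n29 z 0.031..0.044
  x -0.11 n46 z 0.015..0.051
  x -0.10 n70 z 0.008..0.053
  x -0.09 n73 z 0.012..0.061
  x -0.08 n54 z 0.012..0.059
  x -0.07 n36 z 0.021..0.049
  x -0.06 n18 z 0.024..0.055
  x -0.05 n19 z 0.052..0.066
  x -0.04 n23 z 0.058..0.068
  x -0.03 n32 z 0.065..0.077
  x -0.02 n112 z 0.072..0.139
  x -0.01 n111 z 0.069..0.137
  x 0.00 n52 z 0.077..0.138
  x 0.01 n13 z 0.075..0.139
```

It pivots with the foot down, now at about 30°. I continue along the arc.

move_arm:
  motion:
    - [[-0.3,0,-0.29],0,0.4]
    - [[-0.3,0,-0.29],0,0.4]
    - [[-0.35,0,-0.24],0,0.4]
    - [[-0.35,0,-0.24],0,0.4]
    - [[-0.38,0,-0.17],0,0.4]
    - [[-0.38,0,-0.17],0,0.4]
    - [[-0.41,0,-0.1],0,0.4]
    - [[-0.41,0,-0.1],0,0.4]
    - [[0,0,0],0,0.4]

```text
clock: 25.85
tool_pos: [0.5225, 0.1699, 0.0751]
tcp_rot: [0.556, 0.831, 0.0, 0.001]
force: [0.7, 0.3, 2.3]
finger_gap: 0.302
grasp_force: 8.5
```

```bash
python3 tilt.py t4.png
```

```text
[0.52249479 0.16991331 0.07513298] [0.69429105 0.32416245 2.26879212] 0.3024118689801812 8.469552397727966
wrist 5334
  x -0.05 n310 z 0.011..0.015
  x -0.04 n32 z 0.009..0.025
  x -0.03 n91 z 0.006..0.044
  x -0.02 n523 z 0.023..0.084
  x -0.01 n1407 z 0.040..0.137
  x 0.00 n1756 z 0.112..0.136
  x 0.01 n1215 z 0.109..0.139
scene 560
  x -0.07 n31 z 0.015..0.035
  x -0.06 n81 z 0.017..0.057
  x -0.05 n67 z 0.008..0.056
  x -0.04 n58 z 0.009..0.060
  x -0.03 n83 z 0.012..0.085
  x -0.02 n135 z 0.029..0.137
  x -0.01 n75 z 0.106..0.140
  x 0.00 n27 z 0.091..0.138
```

View pics/t4.png

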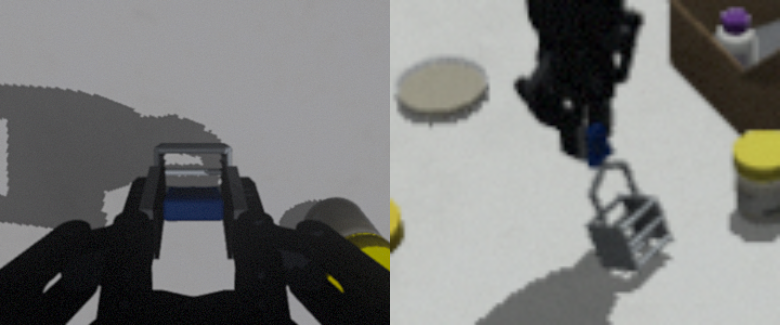

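The inset shows the rack about 20° short of upright with its foot on the bench. Two more arc steps.

move_arm:
  motion:
    - [[-0.42,0,-0.03],0,0.4]
    - [[-0.42,0,-0.03],0,0.4]
    - [[-0.4,0,0.03],0,0.4]
    - [[-0.3,0,0.03],0,0.4]
    - [[0,0,0],0,0.4]

```text
clock: 26.45
tool_pos: [0.5368, 0.1343, 0.0744]
tcp_rot: [0.556, 0.831, -0.0, 0.0]
force: [-0.3, -0.9, 3.0]
finger_gap: 0.302
grasp_force: 9.0
```

```bash
python3 tilt.py t5.png
```

```text
[0.53676017 0.13431032 0.07442799] [-0.26975996 -0.87720729  2.96931592] 0.30219653555668746 9.011602699756622
wrist 8567
  x -0.03 n761 z 0.006..0.044
  x -0.02 n75 z 0.009..0.111
  x -0.01 n2252 z 0.007..0.134
  x 0.00 n2927 z 0.043..0.135
  x 0.01 n2552 z 0.007..0.139
scene 527
  x -0.04 n26 z 0.007..0.048
  x -0.03 n85 z 0.008..0.048
  x -0.02 n111 z 0.011..0.134
  x -0.01 n182 z 0.008..0.136
  x 0.00 n89 z 0.008..0.137
  x 0.01 n34 z 0.009..0.122
```

move_arm:
  motion:
    - [[0,0,0],0,0.3]
    - [[0,0,0],0,0.2]
    - [[0,0,0],0,-1]
    - [[0,0,0],0,-1]
    - [[0,0,0],0,-1]
    - [[0,0,0],0,-1]
    - [[0,0,-1],0,-1]
    - [[0,0,-1],0,-1]
    - [[0,0,-1],0,-1]
    - [[0,0,-1],0,-1]
    - [[0,0,0],0,-1]
    - [[0,0,0],0,-1]

```text
clock: 27.75
tool_pos: [0.5364, 0.1356, 0.1748]
tcp_rot: [0.555, 0.832, 0.0, 0.0]
force: [-0.2, -0.2, -0.5]
finger_gap: 1.002
grasp_force: 0.0
```

```bash
cat > up.py <<'E'
from h import *
import sys
s=readout.get_state(); t=s["tool_pos"]; M=R.from_quat(s["tcp_rot"]).as_matrix(); print(t)
out=[]
for c in("wrist","top","scene"):
    img,d,W=cloud(c); L=(W-t)@M
    hsv=cv2.cvtColor(img,cv2.COLOR_RGB2HSV); H,S=hsv[...,0],hsv[...,1]
    n=(abs(L[...,0])<.09)&(abs(L[...,1])<.06)
    b=n&(H>95)&(H<130)&(S>110)&(W[...,2]>.01)
    if b.sum()>5:
        P=L[b]; z=W[b][:,2]; tp=z>z.max()-.008; print(c,"tab n",b.sum(),"z %.3f..%.3f"%(z.min(),z.max()),"top centre tool",P[tp].mean(0).round(4),cv2.minAreaRect(P[tp][:,:2].astype(np.float32)))
    k=n&(W[...,2]>.036)&(W[...,2]<.052); 
    if k.sum()>8: print(c,"rim",cv2.minAreaRect(L[k][:,:2].astype(np.float32)))
    out.append(img)
save(sys.argv[1],np.hstack([cv2.resize(out[0],(480,300)),cv2.resize(out[2][130:220,215:325],(300,300))]))
E
python3 up.py u1.png
```

```text
[0.53639081 0.13558831 0.17481178]
wrist tab n 2004 z 0.100..0.293 top centre tool [ 0.0165 -0.0051 -0.1135] ((0.015553890727460384, 6.267055869102478e-05), (0.010020013898611069, 0.11952374875545502), 2.293100357055664)
wrist rim ((-0.008493865840137005, -0.0021160319447517395), (0.05054304003715515, 0.04389401525259018), 89.88636779785156)
top tab n 73 z 0.029..0.531 top centre tool [ 0.053  -0.0464 -0.3529] ((0.05231708660721779, -0.04375021904706955), (0.00028589932480826974, 0.023291194811463356), 14.51569938659668)
top rim ((-0.025688931345939636, -0.0013153497129678726), (0.021755477413535118, 0.05320769175887108), 17.332778930664062)
scene tab n 219 z 0.097..0.508 top centre tool [-0.0576 -0.0182 -0.3327] ((-0.05758776143193245, -0.018207816407084465), (0.005923036951571703, 0.0), 100.90907287597656)
scene rim ((-0.011205438524484634, -0.0002826433628797531), (0.044864289462566376, 0.052956946194171906), 1.6517788171768188)
```

View pics/u1.png

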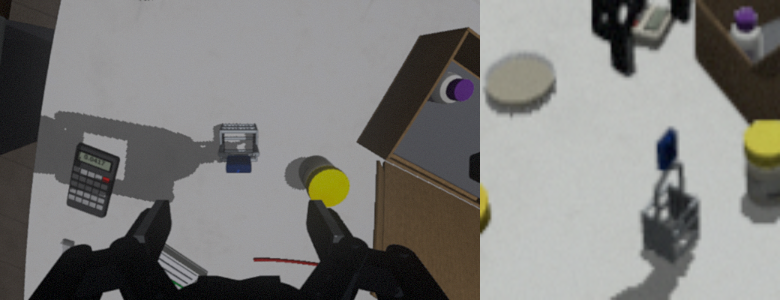

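The rack stands upright and released: in the wrist view it is at (238,140) with the tab at (238,163), and it is also upright in the scene inset. I now re-grip the tab fully.

move_arm:
  motion:
    - [[-0.37,-0.07,1],0,-1]
    - [[0,0,1],0,-1]
    - [[0,0,1],0,-1]
    - [[0,0,1],0,-1]
    - [[0,0,0.5],0,-1]
    - [[0,0,0],0,-1]
    - [[0,0,0],0,1]
    - [[0,0,0],0,1]
    - [[0,0,0],0,1]
    - [[0,0,0],0,1]
    - [[0,0,0],0,1]
    - [[0,0,0],0,1]
    - [[0,0,0],0,1]
    - [[0,0,0],0,1]
  force: 50

```text
clock: 29.3
tool_pos: [0.5391, 0.1265, 0.0632]
tcp_rot: [0.555, 0.832, 0.001, 0.001]
force: [0.9, 0.4, 5.4]
finger_gap: 0.296
grasp_force: 49.9
```

move_arm:
  motion:
    - [[0,0,-0.3],0,1]
    - [[0,0,-0.8],0,1]
    - [[0,0,-0.8],0,1]
    - [[0,0,-0.8],0,1]
    - [[0,0,-0.8],0,1]
    - [[0,0,0],-0.98,1]
    - [[0,0,0],-0.98,1]
    - [[0,0,0],-0.98,1]
    - [[0,0,0],-0.98,1]
    - [[0,0,0],-0.98,1]
    - [[0,0,0],-0.98,1]
    - [[0,0,0],-0.98,1]
    - [[0,0,0],-0.98,1]
    - [[0,0,0],-0.98,1]
    - [[0,0,0],-0.98,1]
    - [[0,0,0],0,1]

```text
clock: 30.9
tool_pos: [0.5371, 0.1262, 0.1485]
tcp_rot: [0.16, 0.987, -0.0, -0.001]
force: [0.5, -0.7, -1.8]
finger_gap: 0.294
grasp_force: 49.3
```

move_arm:
  motion:
    - [[-0.04,-0.5,0],0,1]
    - [[-0.04,-0.8,0],0,1]
    - [[-0.04,-0.8,0],0,1]
    - [[-0.04,-0.8,0],0,1]
    - [[-0.04,-0.8,0],0,1]
    - [[-0.04,-0.8,0],0,1]
    - [[-0.04,-0.8,0],0,1]
    - [[-0.04,-0.8,0],0,1]
    - [[-0.04,-0.8,0],0,1]
    - [[-0.04,-0.8,0],0,1]
    - [[-0.04,-0.8,0],0,1]
    - [[-0.04,-0.8,0],0,1]
    - [[-0.04,-0.8,0],0,1]
    - [[-0.04,-0.8,0],0,1]
    - [[-0.04,-0.7,0],0,1]
    - [[0,0,0],0,1]
    - [[0,0,0],0,1]

```text
clock: 32.6
tool_pos: [0.46, -0.1537, 0.1493]
tcp_rot: [0.161, 0.987, 0.0, -0.0]
force: [-0.2, -1.1, -1.9]
finger_gap: 0.29
grasp_force: 49.5
```

```bash
cat > hang.py <<'E'
from h import *
import sys
s=readout.get_state(); t=s["tool_pos"]; M=R.from_quat(s["tcp_rot"]).as_matrix(); print(t,np.degrees(np.arctan2(M[1,0],M[0,0])),s["finger_gap"],s["force"])
o=[]
for c in("scene","top","wrist"):
    img,d,W=cloud(c); o.append(img); L=(W-t)@M
    r=np.hypot(W[...,0]-.584,W[...,1]+.194); m=(W[...,2]>.125)&(W[...,2]<.152)&(r<.08)&(r>.018)&(abs((W[...,:2]-[.584,-.194])@[.316,.949])<.02)&((W[...,:2]-[.584,-.194])@[-.949,.316]>0)
    if m.sum()>5: print(c,"hook n",m.sum(),"fit tool-y",np.median(L[m][:,1]).round(4))
    hsv=cv2.cvtColor(img,cv2.COLOR_RGB2HSV); H,S=hsv[...,0],hsv[...,1]
    b=(abs(L[...,0])<.05)&(abs(L[...,1])<.05)&(H>95)&(H<130)&(S>110)&(W[...,2]>.08)&(W[...,2]<.21)
    if b.sum()>5: print(c,"tab",b.sum(),L[b].min(0).round(3),L[b].max(0).round(3),"z",np.percentile(W[b][:,2],[2,98]).round(3))
save(sys.argv[1],np.hstack([cv2.resize(o[0][200:300,310:410],(400,400)),cv2.resize(o[2],(400,400))]))
E
python3 hang.py v1.png
```

```text
[ 0.45997325 -0.15374655  0.14929383] 161.4286779242396 0.28977097970726307 [-0.22968038 -1.06032048 -1.87499602]
scene hook n 85 fit tool-y -0.0012
scene tab 6 [-0.003 -0.029 -0.06 ] [ 0.006  0.004 -0.042] z [0.192 0.208]
top hook n 8 fit tool-y 0.0022
wrist hook n 619 fit tool-y 0.0018
wrist tab 2031 [-0.005 -0.012 -0.061] [ 0.007  0.013 -0.032] z [0.183 0.21 ]
```

View pics/v1.png

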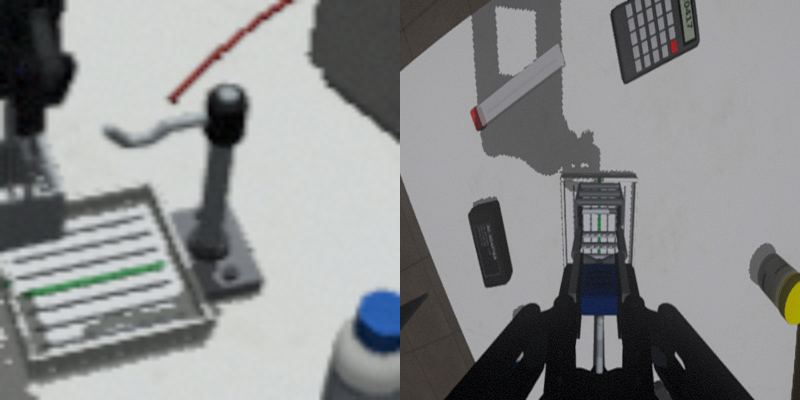

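The left inset shows the hook lying over the green line, and the wrist view shows the tab centred on the hook wire at (600,345). I lower a little, slide the bail over the tip, then set it in the dip.

move_arm:
  motion:
    - [[0,0.06,0.44],0,1]
    - [[0,0,0],0,1]
    - [[-0.51,0,0],0,1]
    - [[-0.51,0,0],0,1]
    - [[-0.51,0,0],0,1]
    - [[-0.51,0,0],0,1]
    - [[-0.51,0,0],0,1]
    - [[-0.51,0,0],0,1]
    - [[0,0,0],0,1]
    - [[0,0,0],0,1]

```text
clock: 33.75
tool_pos: [0.5336, -0.1762, 0.1383]
tcp_rot: [0.16, 0.987, 0.0, -0.0]
force: [0.8, 0.3, -0.7]
finger_gap: 0.295
grasp_force: 49.5
```

```bash
python3 hang.py v2.png
```

```text
[ 0.53355737 -0.17624956  0.1382508 ] 161.55294034238642 0.2951379429586454 [ 0.83489033  0.29223159 -0.71841246]
scene hook n 83 fit tool-y -0.0034
scene tab 29 [-0.046 -0.027 -0.063] [0.011 0.013 0.012] z [0.127 0.2  ]
top hook n 20 fit tool-y 0.0007
wrist hook n 746 fit tool-y -0.0006
wrist tab 2587 [-0.046 -0.014 -0.069] [ 0.008  0.014 -0.005] z [0.171 0.2  ]
```

No contact so far and it is centred. I lower 24 mm slowly.

move_arm:
  motion:
    - [[0,0,0.24],0,1]
    - [[0,0,0.24],0,1]
    - [[0,0,0.2],0,1]
    - [[0,0,0.16],0,1]
    - [[0,0,0.1],0,1]
    - [[0,0,0],0,1]

```text
clock: 34.5
tool_pos: [0.5335, -0.1764, 0.115]
tcp_rot: [0.16, 0.987, -0.0, -0.0]
force: [-0.1, -0.6, -1.1]
finger_gap: 0.294
grasp_force: 49.6
```

move_arm:
  motion:
    - [[0,0,0.06],0,1]
    - [[0,0,0.06],0,1]
    - [[0,0,0],0,1]

```text
clock: 34.8
tool_pos: [0.5341, -0.1767, 0.1142]
tcp_rot: [0.16, 0.987, -0.0, 0.0]
force: [-4.1, 0.9, 8.0]
finger_gap: 0.289
grasp_force: 50.7
```

Contact: the hook now carries it. I release gently and look.

move_arm:
  motion:
    - [[0,0,0],0,0.38]
    - [[0,0,0],0,0.3]
    - [[0,0,0],0,0.2]
    - [[0,0,0],0,0]
    - [[0,0,0],0,-0.3]
    - [[0,0,0],0,-0.3]
    - [[0,0,-0.5],0,-0.3]
    - [[0,0,-1],0,-0.3]
    - [[0,0,-1],0,-0.3]
    - [[0,0,-1],0,-0.3]
    - [[0,0,-1],0,-0.3]
    - [[0,0,0],0,-0.3]
    - [[0,0,0],0,-0.3]

```text
clock: 36.1
tool_pos: [0.534, -0.1765, 0.2256]
tcp_rot: [0.16, 0.987, -0.0, 0.001]
force: [-0.9, -0.1, -0.9]
finger_gap: 0.653
grasp_force: 0.0
```

```bash
python3 hang.py v3.png; python3 hk.py
```

```text
[ 0.53397479 -0.17646054  0.22564554] 161.54943887664652 0.6525702179832626 [-0.90634432 -0.11427493 -0.89770289]
scene hook n 104 fit tool-y -0.0041
scene tab 70 [-0.047 -0.015  0.048] [0.006 0.011 0.091] z [0.143 0.177]
top hook n 45 fit tool-y 0.0005
top tab 55 [-0.015 -0.023  0.046] [0.01  0.013 0.141] z [0.094 0.18 ]
wrist hook n 648 fit tool-y 0.0
wrist tab 418 [-0.003 -0.012  0.049] [0.007 0.013 0.076] z [0.172 0.176]
wrist 197 heading 161.54733487680735
top 2 heading 155.64186443895656
scene 31 heading 166.72256049587142
[-0.02225283 -0.05756208  0.0308258 ]
```

View pics/v3.png

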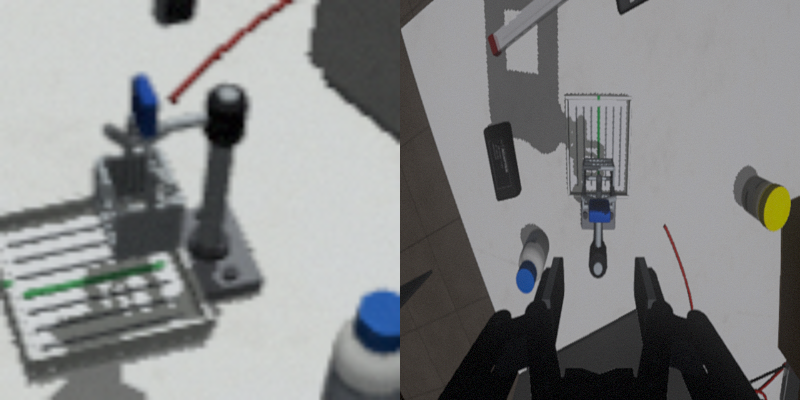

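The rack hangs upright in the dip over the tray. Its tab top is at z≈0.175, as expected when seated, the hook is along the line, and the gripper is clear. I hand in.

```bash
python3 -c "
from station import workorder
print(workorder.hand_in())"
```

```text
the job is handed in; nothing more can be done
None
```

I turned the hook to the green line, stood the rack upright and let go of it, then hung it by its bail in the hook's dip and handed the job in at about 36 s; the final pictures show it seated and the gripper clear, but `hand_in()` returned no verdict.

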